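# Nest the cane-soaking pots in the counter recess

### The arm

A 6-joint arm with a two-finger parallel gripper is mounted at the origin on the work surface. World frame = base frame: x ahead of the robot, y to its left, z up, the work surface at z = 0. Lengths are in m, angles in rad, forces in N, time in s.
With the tool pointing down it reaches from about 0.35 to 0.85 m from the base axis. Payload 8.1 kg.
Tool frame: the origin (TCP) lies on the mounting face of the last link; the fingertips stand 186 mm ahead of it and the grasp point (between the pads) lies 167 mm ahead of it; z points along the fingers, y is the line along which they close (so a half turn about z gives the same grasp; the last joint's range is limited). The gripper opens to 93 mm and grips with 3 to 60 N. Pads are 15 mm wide; open, the fingers measure 128 mm over their backs; the gripper's body (75 mm by 188 mm) begins 65 mm behind the grasp point.
Start: joints at [-1.336, 0.13, 1.488, -0, 1.523, -0.085], TCP at [0.189, -0.57, 0.405] pointing down, gripper open.
Joint ranges: [-2.96, 2.96], [-0.89, 2.26], [0.02, 2.5], [-1.34, 4.48], [0, 2.73], [-2.66, 2.66]. Speed limits (rad/s): [2.39, 2.39, 2.79, 3.14, 3.14, 3.14].

### API

Orientations are given as a rotation vector (axis times angle).
In Python, from plant import read_state, read_camera, camera_params, close_job gives the robot as it stands. The module is installed in compiled form; this text tells all that it offers.
- The arm moves only by the tool servo_tool, never from a script. Its argument "increments" is a list of rows, each an object with "slide": the shift along the tool's x, y, z in mm, a list of three; "dr": the turn, a rotation vector about the tool's x, y, z in rad, a list of three; "jaw": the closure, from 0 (fully open) to 1 (shut). In form: [{"slide": [x, y, z], "dr": [ax, ay, az], "jaw": jaw}, ...]. A call has 1 to 20 rows; each row is the pose to reach, as a shift and turn from the pose commanded when the call began, along the tool's axes at that moment; what a row does not reach only later rows make up. A row lasts 1/10 s, in which the tool goes at most 50 mm and 8.59 degrees, less where a joint would pass 70% of its speed; a pose out of reach is approached as far as the arm can. A call with a gripper value outside its range is refused whole. The fingers move at their own pace and stop on an object; "force" is the grip in N (left out, the last holds). Time passes only in rows, so rows that repeat a pose let the fingers close. It gives the time, the measured TCP pose, the force, the opening and the grip force at its end, in the units of the state.
- read_state(): the state, without advancing time (a new reading comes with each control period).
- read_camera(name): name is "scene" or "top" or "wrist"; returns (picture, depth): 480x640x3 uint8, red, green, blue; 480x640 float32, m along the optical axis (not along the pixel's ray), 0 where there is no reading.
- camera_params(name): a dict with "fx", "fy", "cx", "cy" (pixels), "rvec" (rotation vector, rad) and "tvec" (3), from world to camera coordinates, as OpenCV has them. Camera axes: x right, y down, z forward; pixel columns grow to the right and rows downward; lengths in m; the calibration is good to about 2 mm. The wrist camera is an equidistant fisheye: a pixel r from the principal point sees the ray r / f radians off the axis. A picture is of the moment at which its call begins: read the wrist's pose just before it. camera_params takes no time and is no camera call; for the wrist camera it gives the pose at the moment of the call.
- close_job(): hands the job in; it is judged then, once.
The state is a dict: "t": time; "q": joint angles; "dq": joint speeds; "joint_torque": joint torques, N m; "tool_pos": TCP position; "orientation": TCP orientation; "force": force on the tool from outside, world axes, zero at the start; "wrist_torque": the same for the moment, N m; "opening": finger opening in m; "gripper_force": force on a finger pad.
Only numpy, scipy, OpenCV 4.12 (cv2) and the standard library are available. Lean on these libraries where they do the work, as an engineer would, in place of code of your own. Each camera call takes 0.05 s, during which the arm holds its last target. There are 200 camera calls.

### The job

Put the cane-soaking set away as one nest, one piece at a time: stand the wide copper pot in the middle of the recess in the oak block, then the middle copper pot inside it, then the narrow copper pot inside that, and last the ebony reed cap, dome up, in the narrow pot. Let go of each piece once it stands upright on the bottom before fetching the next. Leave the copper mug, the awl, the steel square and the tack hammer where they are.

Things in the scene. Friction and masses are not known exactly. Their poses are not given: they have to be found in the camera images.
- wide_pot_center (a point): The wide, low copper pot: plain straight round pot, no handle, open at the top, 68 mm outside diameter, 36 mm tall, wall 2.5 mm (inside diameter 63), bottom 3 mm thick. Stands upright on the counter. The point is on its axis, half-way up (18 mm above its underside); z is its axis, towards the mouth.
- middle_pot_center (a point): The middle copper pot: plain straight round pot, no handle, open at the top, 53 mm outside diameter, 62 mm tall, wall 2.5 mm (inside diameter 48), bottom 3 mm thick. Stands upright on the counter. The point is on its axis, half-way up (31 mm above its underside); z is its axis, towards the mouth.
- narrow_pot_center (a point): The narrow, tall copper pot: plain straight round pot, no handle, open at the top, 38 mm outside diameter, 88 mm tall, wall 2.5 mm (inside diameter 33), bottom 3 mm thick. Stands upright on the counter. The point is on its axis, half-way up (44 mm above its underside); z is its axis, towards the mouth.
- reed_cap_center (a point): The ebony reed cap: a near-black round wooden stick-like cap, 24 mm diameter, 120 mm tall, straight-sided up to 112 mm with a small dome on top and a thin brass band at its foot. Stands upright on the counter, dome up. The point is on its axis, half-way up (60 mm above its underside); z is its axis, towards the dome.
- well_floor (a point): The recess: a fixed, dark oak block with a square recess 88 by 88 mm and 12 mm deep, its rim 12 mm wide all round; its brass flap is folded open and lies flat and fixed on the block on the far side of the recess (+x of this point), top 18 mm above the counter like the rim. The point is the centre of the recess floor, 6 mm above the counter; x and y run along its sides, z is up.
- mug_center (a point): Bystander, to be left alone: copper mug with a side handle, 72 mm across, 75 mm tall, standing. The point is on its axis half-way up.
- awl_center (a point): Bystander, to be left alone: horn-handled awl lying on the counter, handle 66 mm long and 22 mm thick, spike 55 mm along +x. The point is in the handle, 11 mm above the counter and 20 mm behind the root of the spike.
- square_center (a point): Bystander, to be left alone: small steel square lying flat; stock 62 by 14 by 14 mm along x, thin blade 22 mm wide reaching 105 mm along +y from the stock. The point is the centre of the stock.
- hammer_grip (a point): Bystander, to be left alone: boxwood tack hammer, 200 mm long, lying on the counter. The point is on its handle; the head lies towards +x.

How it is judged:
On the way, in this order (a step that is already met when the one before it is completed fails the run):
1. the wide pot stands in the recess and is let go (horizontal distance between wide_pot_center and well_floor below 0.015 m and z of wide_pot_center in the frame of well_floor between 0.013 and 0.023 m and angle between wide_pot_center's own z axis and vertical below 0.15 rad and contact force between the fingers and wide_pot below 0.3 N), for 0.2 s.
2. the middle pot stands in the wide pot and is let go (horizontal distance between middle_pot_center and wide_pot_center below 0.01 m and z of middle_pot_center in the frame of wide_pot_center between 0.011 and 0.021 m and angle between middle_pot_center's own z axis and vertical below 0.15 rad and contact force between the fingers and middle_pot below 0.3 N), for 0.2 s.
3. the narrow pot stands in the middle pot and is let go (horizontal distance between narrow_pot_center and middle_pot_center below 0.01 m and z of narrow_pot_center in the frame of middle_pot_center between 0.011 and 0.021 m and angle between narrow_pot_center's own z axis and vertical below 0.15 rad and contact force between the fingers and narrow_pot below 0.3 N), for 0.2 s.
4. the reed cap stands in the narrow pot and is let go (horizontal distance between reed_cap_center and narrow_pot_center below 0.01 m and z of reed_cap_center in the frame of narrow_pot_center between 0.014 and 0.024 m and angle between reed_cap_center's own z axis and vertical below 0.15 rad and contact force between the fingers and reed_cap below 0.3 N), for 0.2 s.
At the end, for the whole second after the job is handed in: Wide pot in the recess within 15 mm of its centre; middle pot in it, narrow pot in that, reed cap (dome up) in that, each within 10 mm of the axis of the piece around it; all down within 5 mm, upright within 0.15 rad, released, at rest (all of step 1 and all of step 2 and all of step 3 and all of step 4 and linear speed of each of wide_pot, middle_pot, narrow_pot, reed_cap below 0.02 m/s); the robot touches nothing.
It fails at once if the mug is moved more than 25 mm (distance of mug_center from where it was at the start of the episode above 0.025 m).
It fails at once if the awl is moved more than 25 mm (distance of awl_center from where it was at the start of the episode above 0.025 m).
It fails at once if the square is moved more than 25 mm (distance of square_center from where it was at the start of the episode above 0.025 m).
It fails at once if the hammer is moved more than 25 mm (distance of hammer_grip from where it was at the start of the episode above 0.025 m).
It also fails if it takes over 106 s, if anything falls off the work surface, if the arm or the gripper's body presses on something with over 40 N, if the wrist force passes 120 N, or if a joint passes its speed limit or range.

## Working session

There is one attempt and no reset: what is moved stays moved. The work goes in short steps, Python scripts to look and compute and a tool call to move; the robot and the scene stay as the last step left them, time stands still between calls to the robot, and variables do not carry over. Pictures are saved under pics/ and viewed, at most 14 in all, crops included, and the job is handed in when it is done.

Besides the shell and the picture viewer there is one more tool, called after "Request:" by a JSON object that holds its "fn" and its "kwargs", one argument or row to a line. servo_tool: Moves the arm, as the interface text tells. Its arguments: {"type":"object","properties":{"increments":{"type":"array"},"force":{"type":"number"}},"required":["increments"]}

```bash
mkdir -p pics; cat > h.py <<'E'
import numpy as np, cv2
from plant import read_state, read_camera, camera_params, close_job
def P(n):
    c=camera_params(n); R=cv2.Rodrigues(np.array(c['rvec'],float))[0]; return c,R,np.array(c['tvec'],float)
def cloud(n,d,p=None):
    c,R,t=p or P(n); v,u=np.mgrid[:480,:640]
    X=np.stack([(u-c['cx'])/c['fx']*d,(v-c['cy'])/c['fy']*d,d],-1)
    return (X-t)@R
def ray(n,u,v,z,p=None):
    c,R,t=p or P(n); a=(u-c['cx'])/c['fx'];b=(v-c['cy'])/c['fy']
    if n=='wrist':
        r=np.hypot(a,b); s=np.sin(r)/max(r,1e-9); D=np.array([a*s,b*s,np.cos(r)])
    else: D=np.array([a,b,1.])
    o=-R.T@t; D=R.T@D; return o+D*(z-o[2])/D[2]
def save(n,im): cv2.imwrite('pics/'+n+'.png',im[...,::-1])
E
python3 - <<'E'
from h import *
for n in ('top','scene'):
    im,d=read_camera(n); save(n+'0',im); np.savez(n+'0.npz',im=im,d=d)
    c=P(n); print(n,c[0]['fx'],-c[1].T@c[2],c[1][2],(d>0).mean())
s=read_state(); print(s)
E
```

```text
top 436.23224056331895 [ 0.43826798 -0.00471179  1.22734854] [ 0.07606638 -0.01192003 -0.9970315 ] 0.9958951822916666
scene 544.8327570967705 [0.96336308 0.41175965 1.10135721] [-0.37031185 -0.35417501 -0.85873698] 0.9958365885416667
{'t': 0.1, 'q': array([-1.33640879e+00,  1.31078372e-01,  1.48915552e+00, -9.99581681e-06,
        1.52304539e+00, -8.53983777e-02]), 'dq': array([ 0.00184443, -0.0014137 , -0.00196032,  0.001066  ,  0.00282152,
       -0.00015203]), 'joint_torque': array([ 1.19637076e-03, -5.61346436e+01, -4.93091369e+01,  7.69920344e-02,
        2.92280753e-02, -5.47625348e-05]), 'tool_pos': array([ 0.18858907, -0.56936868,  0.40380461]), 'orientation': array([-3.09985964e+00, -4.99913996e-01,  2.12705758e-04]), 'force': array([-0.07996405,  0.37429482,  0.1600152 ]), 'wrist_torque': array([ 0.0965557 ,  0.04159611, -0.00808717]), 'gripper_force': 0.0, 'opening': 0.09311679958285589}
```

View pics/top0.png

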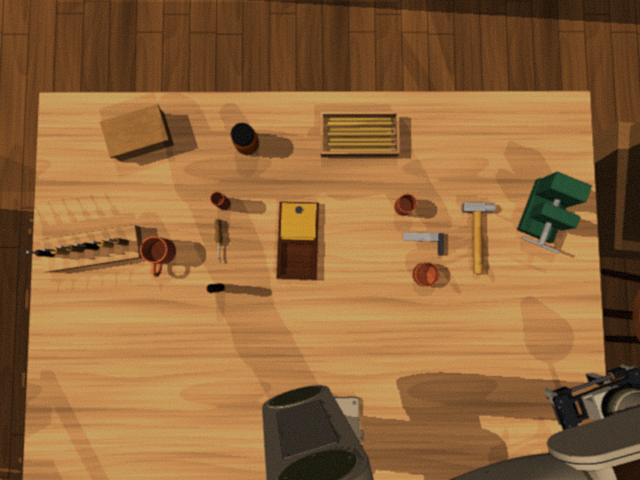

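View pics/scene0.png

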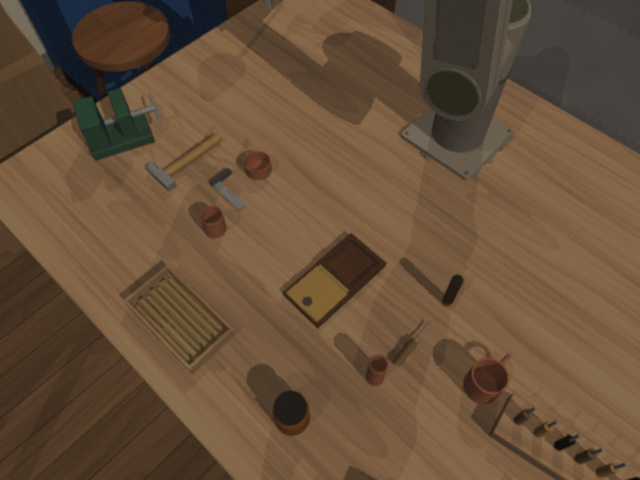

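The top view shows the wide pot at (426,274), middle pot (405,205), narrow pot (220,201), cap (215,288), recess (298,258), mug (157,250), awl (221,240), square (427,240) and hammer (478,235). The scene view agrees: wide (258,166), middle (213,222), narrow (377,370), cap (453,290), recess (352,262).

```bash
python3 - <<'E'
from h import *
C={n:(np.load(n+'0.npz')['im'],cloud(n,np.load(n+'0.npz')['d'])) for n in ('top','scene')}
seeds={'wide':((426,274),(258,166)),'mid':((405,205),(213,222)),'nar':((220,201),(377,370)),'cap':((215,288),(453,290))}
for k,s in seeds.items():
    for n,(u,v) in zip(('top','scene'),s):
        im,X=C[n]; sl=np.s_[v-26:v+27,u-26:u+27]; x=X[sl].reshape(-1,3)
        hsv=cv2.cvtColor(im[sl],cv2.COLOR_RGB2HSV).reshape(-1,3).astype(int)
        m=x[:,2]>.012
        if k!='cap': m&=((hsv[:,0]<9)|(hsv[:,0]>172))&(hsv[:,1]>90)
        else: m&=hsv[:,2]<70
        x=x[m]; zt=np.percentile(x[:,2],97)
        r=x[x[:,2]>zt-.008]; (cx,cy),rad=cv2.minEnclosingCircle(r[:,:2].astype(np.float32))
        print(k,n,len(x),'ztop %.3f'%zt,'c %.4f %.4f r %.4f'%(cx,cy,rad),'med',np.median(r[:,:2],0).round(4))
im,X=C['top']
sl=np.s_[235:285,270:325]; x=X[sl]
for n,q in (('top',[(278,202),(318,202),(317,279),(277,279)]),('scene',[(350,235),(386,265),(318,326),(281,291)])):
    print(n,[ray(n,*p,.018)[:2].round(4).tolist() for p in q])
# recess region: depth <.012 within block
v=np.mgrid[:480,:640]
for n,(u0,u1,v0,v1) in (('top',(270,326,195,285)),('scene',(275,392,228,330))):
    im,X=C[n]; x=X[v0:v1,u0:u1].reshape(-1,3); I=im[v0:v1,u0:u1].reshape(-1,3).astype(int)
    V=I.max(1); dark=V<110
    y=x[dark]; 
    for lo,hi in((.0,.011),(.013,.025)):
        q=y[(y[:,2]>lo)&(y[:,2]<hi)]; print(n,lo,len(q),q[:,2].mean() if len(q) else 0, cv2.minAreaRect(q[:,:2].astype(np.float32)*1000) if len(q) else 0)
for nm,(u,v) in dict(mug=(157,250),awl=(221,240),sq=(427,238),ham=(478,235),hhead=(479,207),vise=(535,215),awltip=(221,262),box=(360,135)).items(): print(nm,C['top'][1][v,u].round(3))
c,R,t=P('wrist'); print('wrist',-R.T@t,R[2],c['fx'],read_state()['tool_pos'])
E
```

```text
wide top 55 ztop 0.038 c 0.4419 -0.1667 r 0.1622 med [ 0.4634 -0.2985]
wide scene 22 ztop 0.032 c 0.4418 -0.2966 r 0.0337 med [ 0.4355 -0.3009]
mid top 97 ztop 0.062 c 0.5450 -0.1318 r 0.1661 med [ 0.6247 -0.2416]
mid scene 50 ztop 0.064 c 0.7974 0.0723 r 0.3779 med [ 0.6493 -0.2259]
nar top 103 ztop 0.088 c 0.6454 0.2653 r 0.0178 med [0.6373 0.2557]
nar scene 32 ztop 0.086 c 0.6612 0.2673 r 0.0092 med [0.6628 0.2709]
cap top 117 ztop 0.122 c 0.4249 0.1378 r 0.1433 med [0.4116 0.2704]
cap scene 340 ztop 0.121 c 0.4123 0.2718 r 0.0111 med [0.4142 0.2726]
top [[0.6471, 0.1109], [0.6465, -0.001], [0.4316, 0.0031], [0.4324, 0.1135]]
scene [[0.4353, 0.0087], [0.4386, 0.1204], [0.6501, 0.1098], [0.6467, -0.0054]]
top 0.0 989 0.005468176127876303 ((544.2898559570312, 54.44938278198242), (109.40177154541016, 202.5107879638672), 89.58671569824219)
top 0.013 703 0.017394589219015755 ((539.8447265625, 56.890621185302734), (110.25676727294922, 215.3020477294922), 87.7981185913086)
scene 0.0 1734 0.00503823740470854 ((537.6544799804688, 48.66600036621094), (247.70941162109375, 250.9380645751953), 43.33574676513672)
scene 0.013 1386 0.017004231605533715 ((539.7704467773438, 56.3033561706543), (113.91365814208984, 219.77882385253906), 87.84397888183594)
mug [0.516 0.449 0.007]
awl [0.542 0.269 0.016]
sq [ 0.544 -0.307  0.008]
ham [ 0.55  -0.446  0.024]
hhead [ 0.629 -0.451  0.025]
vise [ 0.596 -0.574  0.09 ]
awltip [ 0.481  0.272 -0.001]
box [ 0.835 -0.121  0.026]
wrist [ 0.25511824 -0.54765971  0.38389874] [-0.24385669 -0.07859794 -0.96662106] 371.64829954431775 [ 0.18858907 -0.56936868  0.40380461]
```

```bash
python3 -c "
from h import *
im=np.load('top0.npz')['im'];a=cv2.resize(im[190:290,260:335],None,fx=5,fy=5,interpolation=cv2.INTER_CUBIC)
im=np.load('scene0.npz')['im'];b=cv2.resize(im[225:335,270:395],None,fx=3.3,fy=3.3,interpolation=cv2.INTER_CUBIC)
o=np.zeros((500,800,3),np.uint8);o[:a.shape[0],:375]=a;o[:b.shape[0],380:380+b.shape[1]]=b
save('crop',np.clip(o*2.0,0,255).astype(np.uint8))"
```

```text
(no output)
```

View pics/crop.png

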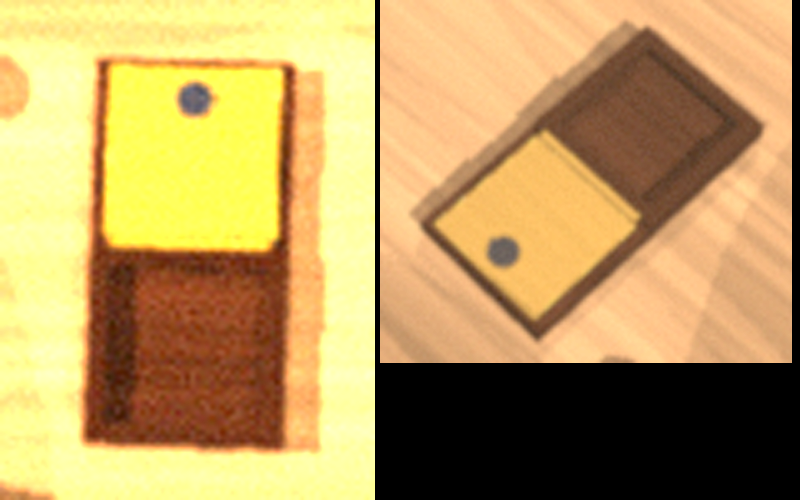

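Both views give consistent positions: the wide pot is near (0.44,-0.30) and the recess centre near (0.488,0.057). The crop shows the recess with a shaded left band in the lower half of the block, and the flap in the upper half. Next I go above the wide pot.

Request:
{"fn": "servo_tool", "kwargs": {
  "increments": [
    {"slide": [325, -180, 30], "dr": [0, 0, 0.32], "jaw": 0},
    {"slide": [325, -180, 30], "dr": [0, 0, 0.32], "jaw": 0},
    {"slide": [325, -180, 30], "dr": [0, 0, 0.32], "jaw": 0},
    {"slide": [325, -180, 30], "dr": [0, 0, 0.32], "jaw": 0},
    {"slide": [325, -180, 30], "dr": [0, 0, 0.32], "jaw": 0},
    {"slide": [325, -180, 30], "dr": [0, 0, 0.32], "jaw": 0},
    {"slide": [325, -180, 30], "dr": [0, 0, 0.32], "jaw": 0},
    {"slide": [325, -180, 30], "dr": [0, 0, 0.32], "jaw": 0},
    {"slide": [325, -180, 30], "dr": [0, 0, 0.32], "jaw": 0},
    {"slide": [325, -180, 30], "dr": [0, 0, 0.32], "jaw": 0},
    {"slide": [325, -180, 30], "dr": [0, 0, 0.32], "jaw": 0},
    {"slide": [325, -180, 30], "dr": [0, 0, 0.32], "jaw": 0}
  ]
}}

```text
t: 1.3
tool_pos: [0.4399, -0.2976, 0.3748]
orientation: [3.141, -0.003, -0.0]
force: [0.2, 0.0, 0.2]
opening: 0.0929
gripper_force: 0.0
```

```bash
cat >> h.py <<'E'
def look(name):
    s=read_state(); p=P('wrist'); im,d=read_camera('wrist'); save(name,im); np.savez(name+'.npz',im=im,d=d,R=p[1],t=p[2])
    print('t',s['t'],'tcp',s['tool_pos'].round(4),s['orientation'].round(4)); return im,d,p
def wcloud(d,p):
    c,R,t=p; v,u=np.mgrid[:480,:640]; a=(u-c['cx'])/c['fx'];b=(v-c['cy'])/c['fy']; r=np.hypot(a,b)+1e-9
    k=np.tan(r)/r; return (np.stack([a*k*d,b*k*d,d],-1)-t)@R
E
python3 - <<'E'
from h import *
im,d,p=look('w1'); X=wcloud(d,p)
print((d>0).mean(), np.percentile(X[...,2][d>0],[5,50,95]))
E
```

```text
t 1.3 tcp [ 0.4399 -0.2976  0.3748] [ 3.1414e+00 -3.1000e-03 -2.0000e-04]
0.973203125 [-0.0008926   0.00108345  0.31402106]
```

View pics/w1.png

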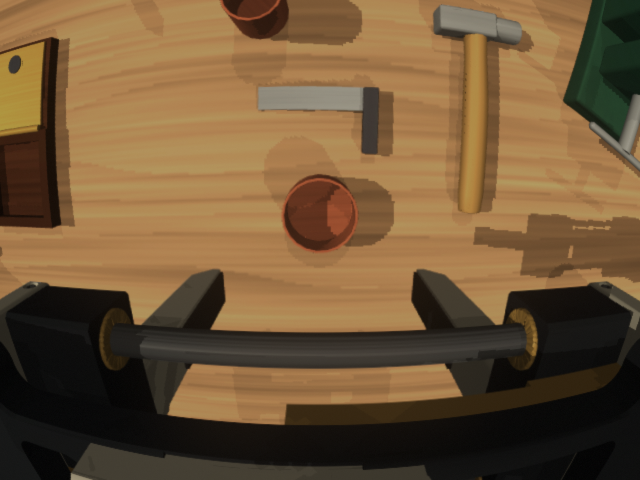

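The wide pot sits clear at (320,213), with the square at (315,100), the hammer at (472,120) and the middle pot at (254,10). Now I'll fit its rim by depth and by rays.

```bash
cat >> h.py <<'E'
def circ(pts):
    pts=np.asarray(pts)[:,:2]; A=np.c_[2*pts,np.ones(len(pts))]
    for _ in range(4):
        s=np.linalg.lstsq(A,(pts**2).sum(1),rcond=None)[0]; r=np.sqrt(s[2]+s[:2]@s[:2])
        e=abs(np.hypot(*(pts-s[:2]).T)-r); k=e<max(.0015,2*np.median(e)); pts,A=pts[k],A[k]
    return s[:2].round(4),round(r,4),len(pts)
def rim(im,d,p,box,H,dark=False):
    u0,u1,v0,v1=box; X=wcloud(d,p)[v0:v1,u0:u1]; hsv=cv2.cvtColor(im,cv2.COLOR_RGB2HSV)[v0:v1,u0:u1].astype(int)
    m=(hsv[...,2]<60) if dark else (((hsv[...,0]<9)|(hsv[...,0]>172))&(hsv[...,1]>110))
    z=X[...,2][m&(X[...,2]>.02)]; zt=np.percentile(z,97); print('ztop %.4f'%zt)
    q=X[(X[...,2]>zt-.006)&(X[...,2]<zt+.01)&m]; print('depth circle',circ(q), 'enc',cv2.minEnclosingCircle(q[:,:2].astype(np.float32)))
    if not dark:
        n,l,st,_=cv2.connectedComponentsWithStats(m.astype(np.uint8)); i=1+st[1:,4].argmax()
        c=max(cv2.findContours((l==i).astype(np.uint8),cv2.RETR_EXTERNAL,cv2.CHAIN_APPROX_NONE)[0],key=cv2.contourArea)[:,0]
        h=cv2.convexHull(c)[:,0]; print('rim rays',circ([ray('wrist',u+u0,v+v0,H,p) for u,v in h]))
E
python3 - <<'E'
from h import *
a=np.load('w1.npz'); c=camera_params('wrist'); p=(c,a['R'],a['t'])
rim(a['im'],a['d'],p,(270,370,160,265),.036)
X=wcloud(a['d'],p)
rim(a['im'],a['d'],p,(215,295,0,45),.062)
E
```

```text
ztop 0.0367
depth circle (array([ 0.44  , -0.2994]), np.float64(0.0324), 4) enc ((0.46715784072875977, -0.306840181350708), 0.01623019576072693)
rim rays (array([ 0.0514, -0.3178]), np.float64(0.3999), 2)
ztop 0.0631
depth circle (array([ 0.6338, -0.2447]), np.float64(0.0244), 19) enc ((0.6221995949745178, -0.24461482465267181), 0.022151291370391846)
rim rays (array([ 0.6181, -0.2535]), np.float64(0.0022), 5)
```

```bash
cat >> h.py <<'E'
def rim2(d,p,box,H):
    u0,u1,v0,v1=box; X=wcloud(d,p)[v0:v1,u0:u1]; z=X[...,2]
    zt=np.percentile(z[(z>.6*H)&(z<H+.02)],95); q=X[(abs(z-H)<.005)]
    m=((z>.012)&(z<H+.02)).astype(np.uint8)
    cs=cv2.findContours(m,cv2.RETR_EXTERNAL,cv2.CHAIN_APPROX_NONE)[0]; h=cv2.convexHull(max(cs,key=cv2.contourArea))[:,0]
    print('ztop %.4f'%zt,'depth',len(q),circ(q),'encl',np.round([*cv2.minEnclosingCircle(q[:,:2].astype(np.float32))[0]],4))
E
python3 - <<'E'
from h import *
a=np.load('w1.npz'); c=camera_params('wrist'); p=(c,a['R'],a['t'])
rim2(a['d'],p,(270,370,160,265),.036)
rim2(a['d'],p,(215,295,0,45),.062)
for u,v in ((284,213),(357,213),(320,175),(320,251)): print(ray('wrist',u,v,.036,p)[:2].round(4))
print(cv2.cvtColor(a['im'],cv2.COLOR_RGB2HSV)[[213,213,175,251,213],[284,357,176+144,320,300]])
E
```

```text
ztop 0.0370 depth 803 (array([ 0.4419, -0.2994]), np.float64(0.0323), 755) encl [ 0.4416 -0.2994]
ztop 0.0627 depth 302 (array([ 0.6328, -0.2441]), np.float64(0.0246), 287) encl [ 0.6267 -0.2437]
[ 0.4442 -0.2683]
[ 0.4442 -0.3324]
[ 0.4775 -0.2999]
[ 0.4093 -0.2999]
[[  9 177 101]
 [ 10 172 148]
 [ 10 168  76]
 [  9 174 154]
 [  9 176  97]]
```

Request:
{"fn": "servo_tool", "kwargs": {
  "increments": [
    {"slide": [2, 2, 50], "dr": [0, 0, 0], "jaw": 0},
    {"slide": [2, 2, 100], "dr": [0, 0, 0], "jaw": 0},
    {"slide": [2, 2, 140], "dr": [0, 0, 0], "jaw": 0},
    {"slide": [2, 2, 165], "dr": [0, 0, 0], "jaw": 0},
    {"slide": [2, 2, 173], "dr": [0, 0, 0], "jaw": 0},
    {"slide": [2, 2, 173], "dr": [0, 0, 0], "jaw": 0},
    {"slide": [2, 2, 173], "dr": [0, 0, 0], "jaw": 0},
    {"slide": [2, 2, 173], "dr": [0, 0, 0], "jaw": 0.35},
    {"slide": [2, 2, 173], "dr": [0, 0, 0], "jaw": 0.5},
    {"slide": [2, 2, 173], "dr": [0, 0, 0], "jaw": 0.5},
    {"slide": [2, 2, 173], "dr": [0, 0, 0], "jaw": 0.5},
    {"slide": [2, 2, 173], "dr": [0, 0, 0], "jaw": 0.5},
    {"slide": [2, 2, 173], "dr": [0, 0, 0], "jaw": 0.5},
    {"slide": [2, 2, 173], "dr": [0, 0, 0], "jaw": 0.5},
    {"slide": [2, 2, 173], "dr": [0, 0, 0], "jaw": 0.5}
  ],
  "force": 20
}}

```text
t: 2.85
tool_pos: [0.4429, -0.2988, 0.2025]
orientation: [3.141, -0.0, 0.001]
force: [-1.4, 0.9, 6.8]
opening: 0.069
gripper_force: 20.0
```

Request:
{"fn": "servo_tool", "kwargs": {
  "increments": [
    {"slide": [0, 0, -30], "dr": [0, 0, 0], "jaw": 0.5},
    {"slide": [0, 0, -60], "dr": [0, 0, 0], "jaw": 0.5},
    {"slide": [0, 0, -100], "dr": [0, 0, 0], "jaw": 0.5},
    {"slide": [15, -30, -120], "dr": [0, 0, 0], "jaw": 0.5},
    {"slide": [25, -70, -120], "dr": [0, 0, 0], "jaw": 0.5},
    {"slide": [30, -110, -120], "dr": [0, 0, 0], "jaw": 0.5},
    {"slide": [35, -150, -120], "dr": [0, 0, 0], "jaw": 0.5},
    {"slide": [40, -190, -120], "dr": [0, 0, 0], "jaw": 0.5},
    {"slide": [45, -230, -120], "dr": [0, 0, 0], "jaw": 0.5},
    {"slide": [45, -250, -120], "dr": [0, 0, 0], "jaw": 0.5},
    {"slide": [45, -260, -120], "dr": [0, 0, 0], "jaw": 0.5},
    {"slide": [45, -260, -120], "dr": [0, 0, 0], "jaw": 0.5},
    {"slide": [45, -260, -120], "dr": [0, 0, 0], "jaw": 0.5}
  ]
}}

```text
t: 4.15
tool_pos: [0.4876, -0.0392, 0.3216]
orientation: [3.141, -0.0, -0.001]
force: [-0.6, 0.6, -1.2]
opening: 0.0688
gripper_force: 20.0
```

```bash
python3 - <<'E'
from h import *
print(read_state()['opening'],read_state()['gripper_force']); look('w2')
E
```

```text
0.068752061891102 19.99933546409011
t 4.15 tcp [ 0.4876 -0.0392  0.3216] [ 3.1412e+00 -3.0000e-04 -5.0000e-04]
```

View pics/w2.png

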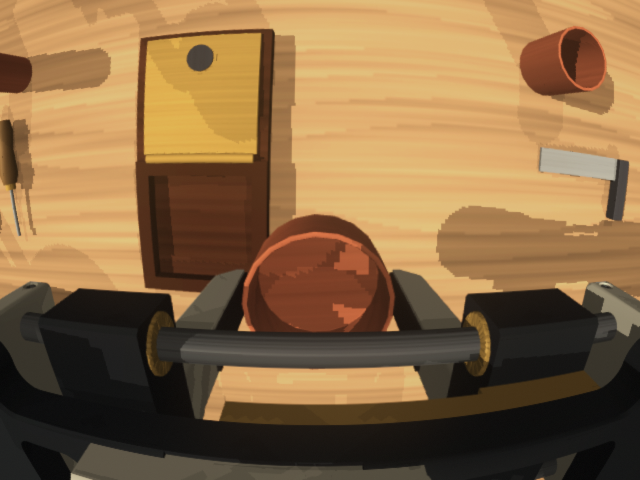

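The pot hangs upright, and the recess spans about (150..256, 175..277) left of it, with the block's left edge at x≈140 and its right edge at x≈269.

```bash
python3 - <<'E'
from h import *
a=np.load('w2.npz'); c=camera_params('wrist'); p=(c,a['R'],a['t'])
for q in [(137,175),(270,175),(145,288),(140,230),(267,230),(149,175),(155,277),(256,176),(141,32),(274,30),(205,162)]: print(q,ray('wrist',*q,.018,p)[:2].round(4))
X=wcloud(a['d'],p)
for u in (195,205,215): print('col',u,[(v,int(X[v,u,2]*1000),X[v,u,0].round(3)) for v in range(164,300,4)][::1])
print('row',[(u,int(X[230,u,2]*1000),X[230,u,1].round(4)) for u in range(128,246,4)])
E
```

```text
(137, 175) [0.5326 0.1101]
(270, 175) [ 0.529 -0.003]
(145, 288) [0.4319 0.1152]
(140, 230) [0.4855 0.1121]
(267, 230) [0.4854 0.0006]
(149, 175) [0.5321 0.0987]
(155, 277) [0.4429 0.1032]
(256, 176) [0.5284 0.008 ]
(141, 32) [0.6532 0.1053]
(274, 30) [ 0.6426 -0.0063]
(205, 162) [0.5405 0.0487]
col 195 [(164, 18, np.float64(0.539)), (168, 17, np.float64(0.536)), (172, 18, np.float64(0.533)), (176, 5, np.float64(0.528)), (180, 6, np.float64(0.525)), (184, 6, np.float64(0.522)), (188, 6, np.float64(0.518)), (192, 6, np.float64(0.515)), (196, 5, np.float64(0.512)), (200, 6, np.float64(0.508)), (204, 6, np.float64(0.505)), (208, 6, np.float64(0.502)), (212, 6, np.float64(0.498)), (216, 5, np.float64(0.494)), (220, 7, np.float64(0.491)), (224, 5, np.float64(0.488)), (228, 6, np.float64(0.484)), (232, 6, np.float64(0.481)), (236, 5, np.float64(0.477)), (240, 7, np.float64(0.474)), (244, 5, np.float64(0.47)), (248, 7, np.float64(0.467)), (252, 6, np.float64(0.463)), (256, 6, np.float64(0.459)), (260, 5, np.float64(0.455)), (264, 7, np.float64(0.452)), (268, 6, np.float64(0.448)), (272, 7, 
[... 2415 characters left out ...]
t64(0.1012)), (156, 7, np.float64(0.1014)), (160, 6, np.float64(0.0981)), (164, 5, np.float64(0.0944)), (168, 6, np.float64(0.0901)), (172, 6, np.float64(0.0863)), (176, 6, np.float64(0.0823)), (180, 7, np.float64(0.0785)), (184, 5, np.float64(0.0752)), (188, 4, np.float64(0.0719)), (192, 7, np.float64(0.0673)), (196, 5, np.float64(0.0641)), (200, 6, np.float64(0.0603)), (204, 5, np.float64(0.057)), (208, 5, np.float64(0.0532)), (212, 5, np.float64(0.0497)), (216, 5, np.float64(0.046)), (220, 7, np.float64(0.0421)), (224, 5, np.float64(0.039)), (228, 6, np.float64(0.0355)), (232, 7, np.float64(0.0317)), (236, 6, np.float64(0.0285)), (240, 6, np.float64(0.0251)), (244, 6, np.float64(0.0215))]
```

Request:
{"fn": "servo_tool", "kwargs": {
  "increments": [
    {"slide": [0, -40, 0], "dr": [0, 0, 0], "jaw": 0.5},
    {"slide": [0, -75, 0], "dr": [0, 0, 0], "jaw": 0.5},
    {"slide": [0, -96, 20], "dr": [0, 0, 0], "jaw": 0.5},
    {"slide": [0, -96, 50], "dr": [0, 0, 0], "jaw": 0.5},
    {"slide": [0, -96, 80], "dr": [0, 0, 0], "jaw": 0.5},
    {"slide": [0, -96, 95], "dr": [0, 0, 0], "jaw": 0.5},
    {"slide": [0, -96, 103], "dr": [0, 0, 0], "jaw": 0.5},
    {"slide": [0, -96, 108], "dr": [0, 0, 0], "jaw": 0.5},
    {"slide": [0, -96, 112], "dr": [0, 0, 0], "jaw": 0.5},
    {"slide": [0, -96, 112.5], "dr": [0, 0, 0], "jaw": 0.5},
    {"slide": [0, -96, 112.5], "dr": [0, 0, 0], "jaw": 0.5}
  ]
}}

```text
t: 5.3
tool_pos: [0.4881, 0.0573, 0.21]
orientation: [-3.142, 0.001, -0.002]
force: [0.2, 0.3, -1.8]
opening: 0.0688
gripper_force: 20.0
```

Request:
{"fn": "servo_tool", "kwargs": {
  "increments": [
    {"slide": [0, 0, 0], "dr": [0, 0, 0], "jaw": 0.2},
    {"slide": [0, 0, 0], "dr": [0, 0, 0], "jaw": 0.1},
    {"slide": [0, 0, 0], "dr": [0, 0, 0], "jaw": 0},
    {"slide": [0, 0, 0], "dr": [0, 0, 0], "jaw": 0},
    {"slide": [0, 0, 0], "dr": [0, 0, 0], "jaw": 0},
    {"slide": [0, 0, -20], "dr": [0, 0, 0], "jaw": 0},
    {"slide": [0, 0, -60], "dr": [0, 0, 0], "jaw": 0},
    {"slide": [0, 0, -100], "dr": [0, 0, 0], "jaw": 0},
    {"slide": [0, 0, -140], "dr": [0, 0, 0], "jaw": 0},
    {"slide": [0, 0, -150], "dr": [0, 0, 0], "jaw": 0},
    {"slide": [0, 0, -150], "dr": [0, 0, 0], "jaw": 0},
    {"slide": [0, 0, -150], "dr": [0, 0, 0], "jaw": 0}
  ]
}}

```text
t: 6.5
tool_pos: [0.4873, 0.0575, 0.3579]
orientation: [3.142, -0.0, -0.002]
force: [-0.9, 0.2, -0.7]
opening: 0.0927
gripper_force: 0.0
```

```bash
python3 - <<'E'
from h import *
look('w3')
E
```

```text
t 6.5 tcp [0.4873 0.0575 0.3579] [ 3.1415e+00 -3.0000e-04 -2.5000e-03]
```

View pics/w3.png

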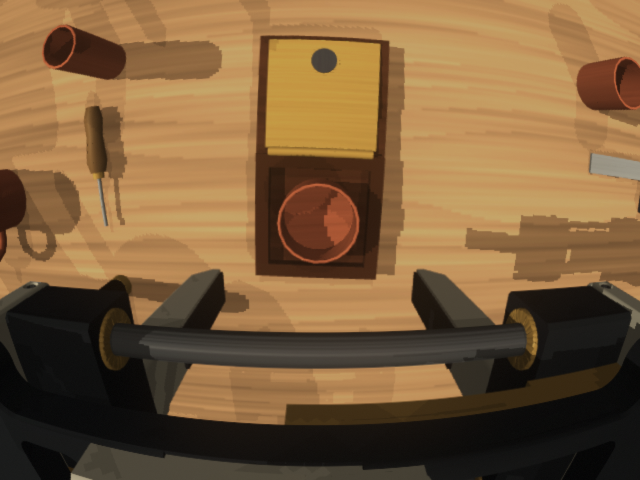

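The wide pot stands in the recess at (318,224), level and well inside the block outline. Next I head above the middle pot.

```bash
python3 - <<'E'
from h import *
a=np.load('w3.npz'); c=camera_params('wrist'); p=(c,a['R'],a['t'])
X=wcloud(a['d'],p)[175:270,270:368].reshape(-1,3); q=X[abs(X[:,2]-.042)<.005]; print(circ(q),np.percentile(q[:,2],95))
for q in [(268,168),(368,168),(268,265),(372,265)]: print(ray('wrist',*q,.018,p)[:2].round(4))
E
```

```text
(array([0.4872, 0.057 ]), np.float64(0.0323), 865) 0.04320751237726666
[0.5307 0.1002]
[0.5308 0.0138]
[0.4422 0.1028]
[0.4423 0.0072]
```

Request:
{"fn": "servo_tool", "kwargs": {
  "increments": [
    {"slide": [25, 45, 0], "dr": [0, 0, 0], "jaw": 0},
    {"slide": [45, 90, 0], "dr": [0, 0, 0], "jaw": 0},
    {"slide": [65, 135, 0], "dr": [0, 0, 0], "jaw": 0},
    {"slide": [85, 180, 0], "dr": [0, 0, 0], "jaw": 0},
    {"slide": [110, 225, 0], "dr": [0, 0, 0], "jaw": 0},
    {"slide": [130, 270, 0], "dr": [0, 0, 0], "jaw": 0},
    {"slide": [146, 301, 0], "dr": [0, 0, 0], "jaw": 0},
    {"slide": [146, 301, 0], "dr": [0, 0, 0], "jaw": 0},
    {"slide": [146, 301, 0], "dr": [0, 0, 0], "jaw": 0},
    {"slide": [146, 301, 0], "dr": [0, 0, 0], "jaw": 0}
  ]
}}

```text
t: 7.55
tool_pos: [0.6332, -0.2425, 0.3575]
orientation: [-3.14, -0.001, 0.004]
force: [0.2, 0.4, 0.6]
opening: 0.0927
gripper_force: 0.0
```

```bash
python3 - <<'E'
from h import *
im,d,p=look('w4')
X=wcloud(d,p); q=X[(abs(X[...,2]-.062)<.006)&(np.hypot(X[...,0]-.633,X[...,1]+.244)<.045)]; print(circ(q),np.percentile(q[:,2],95),len(q))
E
```

```text
t 7.55 tcp [ 0.6332 -0.2425  0.3575] [-3.14e+00 -6.00e-04  3.80e-03]
(array([ 0.6348, -0.244 ]), np.float64(0.0249), 782) 0.06316937060220447 823
```

Request:
{"fn": "servo_tool", "kwargs": {
  "increments": [
    {"slide": [1.5, 1.5, 45], "dr": [0, 0, 0], "jaw": 0},
    {"slide": [1.5, 1.5, 90], "dr": [0, 0, 0], "jaw": 0},
    {"slide": [1.5, 1.5, 125], "dr": [0, 0, 0], "jaw": 0},
    {"slide": [1.5, 1.5, 134], "dr": [0, 0, 0], "jaw": 0},
    {"slide": [1.5, 1.5, 134], "dr": [0, 0, 0], "jaw": 0},
    {"slide": [1.5, 1.5, 134], "dr": [0, 0, 0], "jaw": 0.3},
    {"slide": [1.5, 1.5, 134], "dr": [0, 0, 0], "jaw": 0.6},
    {"slide": [1.5, 1.5, 134], "dr": [0, 0, 0], "jaw": 0.6},
    {"slide": [1.5, 1.5, 134], "dr": [0, 0, 0], "jaw": 0.6},
    {"slide": [1.5, 1.5, 134], "dr": [0, 0, 0], "jaw": 0.6},
    {"slide": [1.5, 1.5, 134], "dr": [0, 0, 0], "jaw": 0.6},
    {"slide": [1.5, 1.5, 134], "dr": [0, 0, 0], "jaw": 0.6},
    {"slide": [1.5, 1.5, 134], "dr": [0, 0, 0], "jaw": 0.6}
  ]
}}

```text
t: 8.9
tool_pos: [0.6352, -0.2451, 0.2256]
orientation: [3.141, -0.0, 0.001]
force: [-1.5, 0.3, 4.1]
opening: 0.0526
gripper_force: 20.0
```

Request:
{"fn": "servo_tool", "kwargs": {
  "increments": [
    {"slide": [0, 0, -30], "dr": [0, 0, 0], "jaw": 0.6},
    {"slide": [0, 0, -70], "dr": [0, 0, 0], "jaw": 0.6},
    {"slide": [0, 0, -100], "dr": [0, 0, 0], "jaw": 0.6},
    {"slide": [-20, -40, -120], "dr": [0, 0, 0], "jaw": 0.6},
    {"slide": [-40, -80, -120], "dr": [0, 0, 0], "jaw": 0.6},
    {"slide": [-60, -120, -120], "dr": [0, 0, 0], "jaw": 0.6},
    {"slide": [-80, -160, -120], "dr": [0, 0, 0], "jaw": 0.6},
    {"slide": [-100, -200, -120], "dr": [0, 0, 0], "jaw": 0.6},
    {"slide": [-120, -240, -120], "dr": [0, 0, 0], "jaw": 0.6},
    {"slide": [-135, -275, -120], "dr": [0, 0, 0], "jaw": 0.6},
    {"slide": [-148, -302, -120], "dr": [0, 0, 0], "jaw": 0.6},
    {"slide": [-148, -302, -120], "dr": [0, 0, 0], "jaw": 0.6},
    {"slide": [-148, -302, -120], "dr": [0, 0, 0], "jaw": 0.6},
    {"slide": [-148, -302, -120], "dr": [0, 0, 0], "jaw": 0.6}
  ]
}}

```text
t: 10.3
tool_pos: [0.4875, 0.0563, 0.3451]
orientation: [3.141, -0.001, -0.0]
force: [-0.2, 0.4, -0.8]
opening: 0.0525
gripper_force: 20.0
```

```bash
python3 - <<'E'
from h import *
im,d,p=look('w5')
E
```

```text
t 10.3 tcp [0.4875 0.0563 0.3451] [ 3.1412e+00 -1.1000e-03 -0.0000e+00]
```

View pics/w5.png

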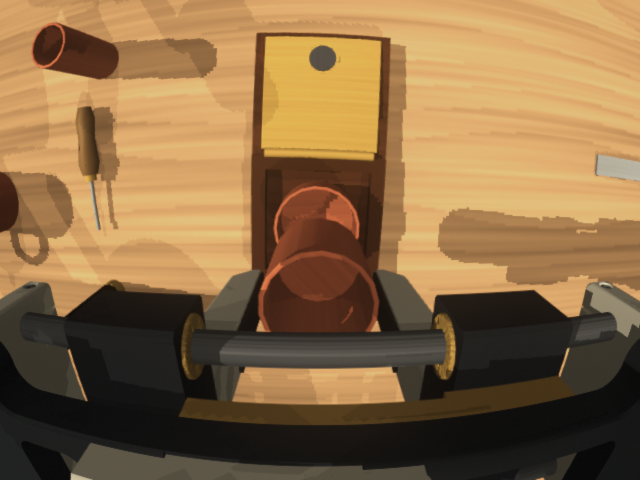

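The middle pot (320,300) hangs above the wide pot (317,220), apparently upright. I'll check the offset of its rim from the axis.

```bash
python3 - <<'E'
from h import *
a=np.load('w5.npz'); c=camera_params('wrist'); p=(c,a['R'],a['t'])
X=wcloud(a['d'],p)[160:345,250:390].reshape(-1,3)
for z in (.042,.1815):
    q=X[(abs(X[:,2]-z)<.005)&(np.hypot(X[:,0]-.487,X[:,1]-.057)<.045)]; print(z,circ(q))
# outer wall slices (camera side)
for z in (.13,.14,.15,.16,.17):
    q=X[(abs(X[:,2]-z)<.004)&(np.hypot(X[:,0]-.487,X[:,1]-.057)<.035)&(X[:,0]>.49)]; print(z,len(q),circ(q) if len(q)>20 else '', np.percentile(q[:,0],98) if len(q) else '')
E
```

```text
0.042 (array([0.4876, 0.057 ]), np.float64(0.032), 531)
0.1815 (array([0.4871, 0.0555]), np.float64(0.0249), 1654)
0.13 243 (array([0.4864, 0.0556]), np.float64(0.0261), 243) 0.5127533591183493
0.14 291 (array([0.4864, 0.0556]), np.float64(0.0261), 291) 0.5129524021989041
0.15 319 (array([0.4865, 0.0556]), np.float64(0.026), 319) 0.5127208250672801
0.16 524 (array([0.4833, 0.0555]), np.float64(0.0289), 411) 0.5127675352957036
0.17 715 (array([0.4826, 0.0552]), np.float64(0.0297), 535) 0.5127208108825185
```

Request:
{"fn": "servo_tool", "kwargs": {
  "increments": [
    {"slide": [0.5, -1.5, 30], "dr": [0, 0, 0], "jaw": 0.6},
    {"slide": [0.5, -1.5, 55], "dr": [0, 0, 0], "jaw": 0.6},
    {"slide": [0.5, -1.5, 70], "dr": [0, 0, 0], "jaw": 0.6},
    {"slide": [0.5, -1.5, 85], "dr": [0, 0, 0], "jaw": 0.6},
    {"slide": [0.5, -1.5, 97], "dr": [0, 0, 0], "jaw": 0.6},
    {"slide": [0.5, -1.5, 104], "dr": [0, 0, 0], "jaw": 0.6},
    {"slide": [0.5, -1.5, 109], "dr": [0, 0, 0], "jaw": 0.6},
    {"slide": [0.5, -1.5, 109.5], "dr": [0, 0, 0], "jaw": 0.6},
    {"slide": [0.5, -1.5, 109.5], "dr": [0, 0, 0], "jaw": 0.6},
    {"slide": [0.5, -1.5, 109.5], "dr": [0, 0, 0], "jaw": 0.6}
  ]
}}

```text
t: 11.35
tool_pos: [0.488, 0.0585, 0.2365]
orientation: [-3.142, 0.0, -0.002]
force: [0.0, 0.3, -2.1]
opening: 0.0525
gripper_force: 20.0
```

Request:
{"fn": "servo_tool", "kwargs": {
  "increments": [
    {"slide": [0, 0, 1.5], "dr": [0, 0, 0], "jaw": 0.6},
    {"slide": [0, 0, 1.5], "dr": [0, 0, 0], "jaw": 0.6},
    {"slide": [0, 0, 1.5], "dr": [0, 0, 0], "jaw": 0.35},
    {"slide": [0, 0, 1.5], "dr": [0, 0, 0], "jaw": 0.2},
    {"slide": [0, 0, 1.5], "dr": [0, 0, 0], "jaw": 0.1},
    {"slide": [0, 0, 1.5], "dr": [0, 0, 0], "jaw": 0},
    {"slide": [0, 0, 1.5], "dr": [0, 0, 0], "jaw": 0},
    {"slide": [0, 0, -20], "dr": [0, 0, 0], "jaw": 0},
    {"slide": [0, 0, -60], "dr": [0, 0, 0], "jaw": 0},
    {"slide": [0, 0, -100], "dr": [0, 0, 0], "jaw": 0},
    {"slide": [0, 0, -130], "dr": [0, 0, 0], "jaw": 0},
    {"slide": [0, 0, -130], "dr": [0, 0, 0], "jaw": 0},
    {"slide": [0, 0, -130], "dr": [0, 0, 0], "jaw": 0}
  ]
}}

```text
t: 12.65
tool_pos: [0.4879, 0.0585, 0.3663]
orientation: [-3.142, 0.0, -0.003]
force: [-0.8, 1.2, -0.9]
opening: 0.0933
gripper_force: 0.0
```

```bash
python3 - <<'E'
from h import *
im,d,p=look('w6')
X=wcloud(d,p).reshape(-1,3)
for z in (.042,.071):
    q=X[(abs(X[:,2]-z)<.004)&(np.hypot(X[:,0]-.487,X[:,1]-.057)<.04)]; print(z,circ(q),len(q))
q=X[(abs(X[:,2]-.088)<.005)&(np.hypot(X[:,0]-.64,X[:,1]-.265)<.05)]; print('narrow',circ(q))
q=X[(abs(X[:,2]-.110)<.009)&(np.hypot(X[:,0]-.413,X[:,1]-.272)<.05)]; print('cap',len(q))
E
```

```text
t 12.65 tcp [0.4879 0.0585 0.3663] [-3.1415e+00  3.0000e-04 -2.8000e-03]
0.042 (array([0.4907, 0.0562]), np.float64(0.03), 563) 789
0.071 (array([0.4876, 0.0579]), np.float64(0.0249), 713) 761
narrow (array([0.6449, 0.2633]), np.float64(0.0175), 504)
cap 0
```

View pics/w6.png

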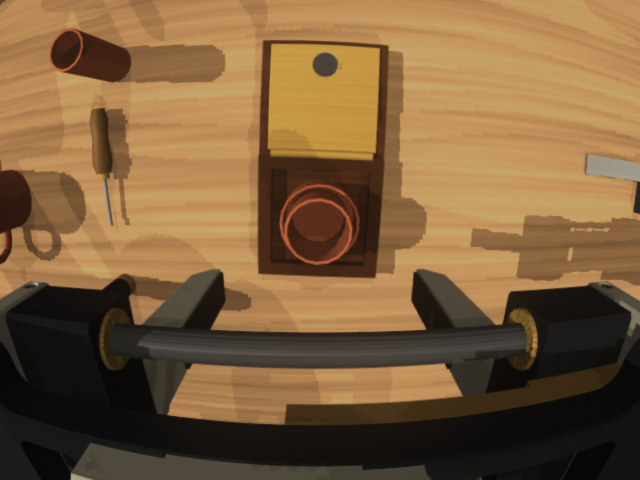

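The middle pot's rim (319,232) sits inside the wide pot's rim (320,222), seated at the right height. On to the narrow pot.

Request:
{"fn": "servo_tool", "kwargs": {
  "increments": [
    {"slide": [35, -45, 0], "dr": [0, 0, 0], "jaw": 0},
    {"slide": [65, -85, 0], "dr": [0, 0, 0], "jaw": 0},
    {"slide": [95, -125, 0], "dr": [0, 0, 0], "jaw": 0},
    {"slide": [125, -165, 0], "dr": [0, 0, 0], "jaw": 0},
    {"slide": [157, -205, 0], "dr": [0, 0, 0], "jaw": 0},
    {"slide": [157, -205, 0], "dr": [0, 0, 0], "jaw": 0},
    {"slide": [157, -205, 0], "dr": [0, 0, 0], "jaw": 0},
    {"slide": [157, -205, 0], "dr": [0, 0, 0], "jaw": 0},
    {"slide": [157, -205, 0], "dr": [0, 0, 0], "jaw": 0}
  ]
}}

```text
t: 13.6
tool_pos: [0.6442, 0.2622, 0.3658]
orientation: [3.141, -0.002, -0.001]
force: [0.0, 0.4, 0.3]
opening: 0.0931
gripper_force: 0.0
```

```bash
python3 - <<'E'
from h import *
im,d,p=look('w7')
X=wcloud(d,p).reshape(-1,3)
q=X[(abs(X[:,2]-.088)<.005)&(np.hypot(X[:,0]-.645,X[:,1]-.263)<.04)]; print('narrow',circ(q),np.percentile(q[:,2],95))
E
```

```text
t 13.6 tcp [0.6442 0.2622 0.3658] [ 3.1412e+00 -2.0000e-03 -6.0000e-04]
narrow (array([0.6463, 0.2643]), np.float64(0.0174), 639) 0.0890217584854504
```

Request:
{"fn": "servo_tool", "kwargs": {
  "increments": [
    {"slide": [2, -2, 45], "dr": [0, 0, 0], "jaw": 0},
    {"slide": [2, -2, 85], "dr": [0, 0, 0], "jaw": 0},
    {"slide": [2, -2, 110], "dr": [0, 0, 0], "jaw": 0},
    {"slide": [2, -2, 117.5], "dr": [0, 0, 0], "jaw": 0},
    {"slide": [2, -2, 117.5], "dr": [0, 0, 0], "jaw": 0},
    {"slide": [2, -2, 117.5], "dr": [0, 0, 0], "jaw": 0.4},
    {"slide": [2, -2, 117.5], "dr": [0, 0, 0], "jaw": 0.75},
    {"slide": [2, -2, 117.5], "dr": [0, 0, 0], "jaw": 0.75},
    {"slide": [2, -2, 117.5], "dr": [0, 0, 0], "jaw": 0.75},
    {"slide": [2, -2, 117.5], "dr": [0, 0, 0], "jaw": 0.75},
    {"slide": [2, -2, 117.5], "dr": [0, 0, 0], "jaw": 0.75},
    {"slide": [2, -2, 117.5], "dr": [0, 0, 0], "jaw": 0.75},
    {"slide": [2, -2, 117.5], "dr": [0, 0, 0], "jaw": 0.75}
  ]
}}

```text
t: 14.95
tool_pos: [0.6467, 0.2654, 0.2481]
orientation: [3.142, -0.0, -0.0]
force: [-0.5, 0.4, 0.1]
opening: 0.0372
gripper_force: 20.0
```

Request:
{"fn": "servo_tool", "kwargs": {
  "increments": [
    {"slide": [0, 0, -30], "dr": [0, 0, 0], "jaw": 0.75},
    {"slide": [0, 0, -70], "dr": [0, 0, 0], "jaw": 0.75},
    {"slide": [0, 0, -110], "dr": [0, 0, 0], "jaw": 0.75},
    {"slide": [-25, 35, -120], "dr": [0, 0, 0], "jaw": 0.75},
    {"slide": [-50, 70, -120], "dr": [0, 0, 0], "jaw": 0.75},
    {"slide": [-80, 105, -120], "dr": [0, 0, 0], "jaw": 0.75},
    {"slide": [-110, 140, -120], "dr": [0, 0, 0], "jaw": 0.75},
    {"slide": [-135, 175, -120], "dr": [0, 0, 0], "jaw": 0.75},
    {"slide": [-150, 195, -120], "dr": [0, 0, 0], "jaw": 0.75},
    {"slide": [-159, 207.5, -120], "dr": [0, 0, 0], "jaw": 0.75},
    {"slide": [-159, 207.5, -120], "dr": [0, 0, 0], "jaw": 0.75},
    {"slide": [-159, 207.5, -120], "dr": [0, 0, 0], "jaw": 0.75},
    {"slide": [-159, 207.5, -120], "dr": [0, 0, 0], "jaw": 0.75}
  ]
}}

```text
t: 16.25
tool_pos: [0.4882, 0.0587, 0.3683]
orientation: [-3.141, -0.001, -0.0]
force: [-0.3, 0.6, -0.9]
opening: 0.0368
gripper_force: 20.0
```

```bash
python3 - <<'E'
from h import *
im,d,p=look('w8'); print(read_state()['opening'])
X=wcloud(d,p).reshape(-1,3); X=X[np.hypot(X[:,0]-.487,X[:,1]-.057)<.034]
for z in (.071,.208):
    q=X[abs(X[:,2]-z)<.005]; print(z,circ(q),len(q),np.percentile(q[:,2],95))
for z in (.13,.15,.165,.18):
    q=X[(abs(X[:,2]-z)<.004)&(X[:,0]>.49)]; print(z,len(q),circ(q) if len(q)>20 else '', np.percentile(q[:,0],98) if len(q) else '')
E
```

```text
t 16.25 tcp [0.4882 0.0587 0.3683] [-3.1412e+00 -9.0000e-04 -4.0000e-04]
0.03708000531046721
0.071 (array([0.4877, 0.058 ]), np.float64(0.0249), 451) 477 0.07202076630997334
0.208 (array([0.4884, 0.0582]), np.float64(0.0175), 1327) 2217 0.21185220897812687
0.13 171 (array([0.4875, 0.0579]), np.float64(0.0186), 171) 0.5064589058790955
0.15 229 (array([0.4874, 0.058 ]), np.float64(0.0186), 229) 0.5063910481437077
0.165 262 (array([0.4874, 0.0581]), np.float64(0.0187), 262) 0.5064294181014113
0.18 381 (array([0.4866, 0.0582]), np.float64(0.0194), 340) 0.5063716479492202
```

Request:
{"fn": "servo_tool", "kwargs": {
  "increments": [
    {"slide": [0, 0, 25], "dr": [0, 0, 0], "jaw": 0.75},
    {"slide": [0, 0, 45], "dr": [0, 0, 0], "jaw": 0.75},
    {"slide": [0, 0, 65], "dr": [0, 0, 0], "jaw": 0.75},
    {"slide": [0, 0, 82], "dr": [0, 0, 0], "jaw": 0.75},
    {"slide": [0, 0, 95], "dr": [0, 0, 0], "jaw": 0.75},
    {"slide": [0, 0, 103], "dr": [0, 0, 0], "jaw": 0.75},
    {"slide": [0, 0, 107], "dr": [0, 0, 0], "jaw": 0.75},
    {"slide": [0, 0, 108], "dr": [0, 0, 0], "jaw": 0.75},
    {"slide": [0, 0, 108], "dr": [0, 0, 0], "jaw": 0.75},
    {"slide": [0, 0, 108], "dr": [0, 0, 0], "jaw": 0.75}
  ]
}}

```text
t: 17.3
tool_pos: [0.488, 0.058, 0.2611]
orientation: [-3.142, 0.0, -0.002]
force: [0.1, 0.3, -0.2]
opening: 0.0372
gripper_force: 20.0
```

Request:
{"fn": "servo_tool", "kwargs": {
  "increments": [
    {"slide": [0, 0, 0.5], "dr": [0, 0, 0], "jaw": 0.75},
    {"slide": [0, 0, 0.5], "dr": [0, 0, 0], "jaw": 0.5},
    {"slide": [0, 0, 0.5], "dr": [0, 0, 0], "jaw": 0.3},
    {"slide": [0, 0, 0.5], "dr": [0, 0, 0], "jaw": 0.1},
    {"slide": [0, 0, 0.5], "dr": [0, 0, 0], "jaw": 0},
    {"slide": [0, 0, 0.5], "dr": [0, 0, 0], "jaw": 0},
    {"slide": [0, 0, 0.5], "dr": [0, 0, 0], "jaw": 0},
    {"slide": [0, 0, -20], "dr": [0, 0, 0], "jaw": 0},
    {"slide": [0, 0, -60], "dr": [0, 0, 0], "jaw": 0},
    {"slide": [0, 0, -100], "dr": [0, 0, 0], "jaw": 0},
    {"slide": [0, 0, -130], "dr": [0, 0, 0], "jaw": 0},
    {"slide": [0, 0, -130], "dr": [0, 0, 0], "jaw": 0},
    {"slide": [0, 0, -130], "dr": [0, 0, 0], "jaw": 0}
  ]
}}

```text
t: 18.6
tool_pos: [0.4878, 0.0579, 0.3908]
orientation: [-3.142, 0.0, -0.003]
force: [0.5, 1.2, -0.7]
opening: 0.0928
gripper_force: 0.0
```

```bash
python3 - <<'E'
from h import *
im,d,p=look('w9')
X=wcloud(d,p).reshape(-1,3); X=X[np.hypot(X[:,0]-.487,X[:,1]-.057)<.04]
for z in (.071,.100):
    q=X[abs(X[:,2]-z)<.004]; print(z,circ(q),len(q),np.percentile(q[:,2],95))
E
```

```text
t 18.6 tcp [0.4878 0.0579 0.3908] [-3.1416e+00  4.0000e-04 -2.8000e-03]
0.071 (array([0.4879, 0.0581]), np.float64(0.0246), 370) 627 0.07355371539408309
0.1 (array([0.4877, 0.057 ]), np.float64(0.0174), 533) 561 0.10118724766604006
```

View pics/w9.png

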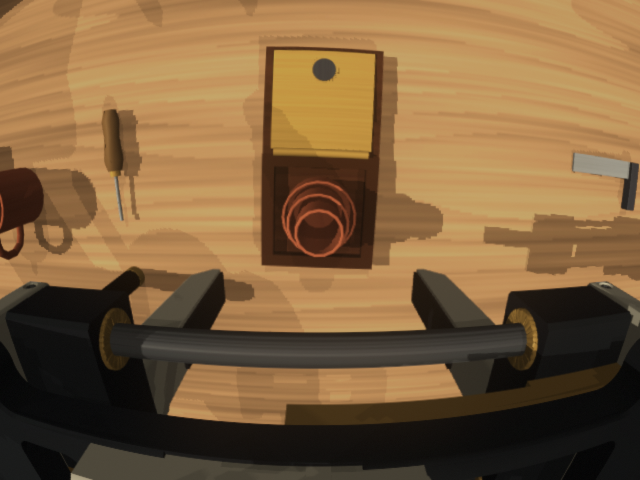

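All three pots are nested, with rims around (319,225). Last comes the cap, whose foot shows at (137,275).

Request:
{"fn": "servo_tool", "kwargs": {
  "increments": [
    {"slide": [-15, -45, 0], "dr": [0, 0, 0], "jaw": 0},
    {"slide": [-30, -90, 0], "dr": [0, 0, 0], "jaw": 0},
    {"slide": [-45, -135, 0], "dr": [0, 0, 0], "jaw": 0},
    {"slide": [-60, -180, 0], "dr": [0, 0, 0], "jaw": 0},
    {"slide": [-75, -214, 0], "dr": [0, 0, 0], "jaw": 0},
    {"slide": [-75, -214, 0], "dr": [0, 0, 0], "jaw": 0},
    {"slide": [-75, -214, 0], "dr": [0, 0, 0], "jaw": 0},
    {"slide": [-75, -214, 0], "dr": [0, 0, 0], "jaw": 0},
    {"slide": [-75, -214, 0], "dr": [0, 0, 0], "jaw": 0}
  ]
}}

```text
t: 19.55
tool_pos: [0.4132, 0.2708, 0.3896]
orientation: [3.141, -0.003, -0.001]
force: [-0.4, -0.4, 0.6]
opening: 0.0931
gripper_force: 0.0
```

```bash
python3 - <<'E'
from h import *
im,d,p=look('w10')
X=wcloud(d,p).reshape(-1,3); X=X[np.hypot(X[:,0]-.413,X[:,1]-.272)<.04]
print(np.percentile(X[:,2],99.5))
q=X[X[:,2]>.109]; print(len(q),cv2.minEnclosingCircle(q[:,:2].astype(np.float32)))
for z in (.05,.07,.09,.105): 
    q=X[abs(X[:,2]-z)<.005]; print(z,len(q),circ(q))
E
```

```text
t 19.55 tcp [0.4132 0.2708 0.3896] [ 3.1409e+00 -3.2000e-03 -1.1000e-03]
0.3310974380674004
32145 ((0.43033331632614136, 0.27067917585372925), 0.03608698025345802)
0.05 58 (array([0.4102, 0.2709]), np.float64(0.0114), 58)
0.07 62 (array([0.4098, 0.2709]), np.float64(0.0117), 62)
0.09 79 (array([0.4098, 0.2708]), np.float64(0.0117), 79)
0.105 86 (array([0.4101, 0.2708]), np.float64(0.0115), 86)
```

View pics/w10.png

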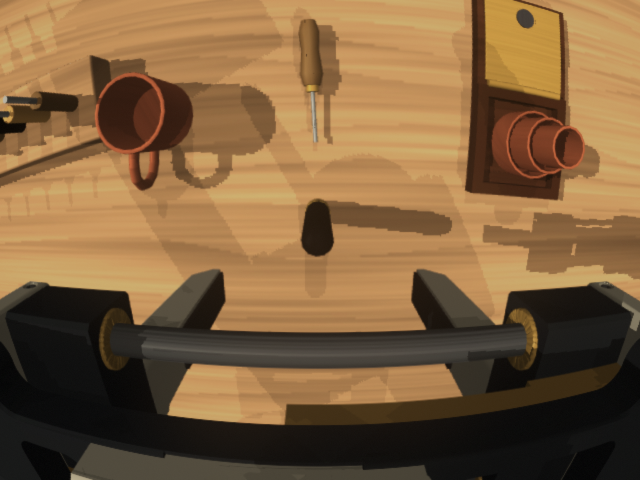

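The cap stands at (317,228), upright, and its sides give its axis at (0.410,0.271).

Request:
{"fn": "servo_tool", "kwargs": {
  "increments": [
    {"slide": [-3, 0, 45], "dr": [0, 0, 0], "jaw": 0},
    {"slide": [-3, 0, 85], "dr": [0, 0, 0], "jaw": 0},
    {"slide": [-3, 0, 108], "dr": [0, 0, 0], "jaw": 0},
    {"slide": [-3, 0, 115], "dr": [0, 0, 0], "jaw": 0},
    {"slide": [-3, 0, 115], "dr": [0, 0, 0], "jaw": 0},
    {"slide": [-3, 0, 115], "dr": [0, 0, 0], "jaw": 0.5},
    {"slide": [-3, 0, 115], "dr": [0, 0, 0], "jaw": 0.7},
    {"slide": [-3, 0, 115], "dr": [0, 0, 0], "jaw": 0.9},
    {"slide": [-3, 0, 115], "dr": [0, 0, 0], "jaw": 0.9},
    {"slide": [-3, 0, 115], "dr": [0, 0, 0], "jaw": 0.9},
    {"slide": [-3, 0, 115], "dr": [0, 0, 0], "jaw": 0.9},
    {"slide": [-3, 0, 115], "dr": [0, 0, 0], "jaw": 0.9},
    {"slide": [-3, 0, 115], "dr": [0, 0, 0], "jaw": 0.9},
    {"slide": [-3, 0, 115], "dr": [0, 0, 0], "jaw": 0.9},
    {"slide": [-3, 0, 115], "dr": [0, 0, 0], "jaw": 0.9}
  ]
}}

```text
t: 21.1
tool_pos: [0.4097, 0.272, 0.2752]
orientation: [3.142, -0.0, -0.0]
force: [0.7, 0.4, 0.3]
opening: 0.0232
gripper_force: 20.0
```

Request:
{"fn": "servo_tool", "kwargs": {
  "increments": [
    {"slide": [0, 0, -30], "dr": [0, 0, 0], "jaw": 0.9},
    {"slide": [0, 0, -70], "dr": [0, 0, 0], "jaw": 0.9},
    {"slide": [0, 0, -110], "dr": [0, 0, 0], "jaw": 0.9},
    {"slide": [0, 0, -135], "dr": [0, 0, 0], "jaw": 0.9},
    {"slide": [12, 35, -135], "dr": [0, 0, 0], "jaw": 0.9},
    {"slide": [25, 70, -135], "dr": [0, 0, 0], "jaw": 0.9},
    {"slide": [40, 105, -135], "dr": [0, 0, 0], "jaw": 0.9},
    {"slide": [52, 140, -135], "dr": [0, 0, 0], "jaw": 0.9},
    {"slide": [65, 175, -135], "dr": [0, 0, 0], "jaw": 0.9},
    {"slide": [73, 200, -135], "dr": [0, 0, 0], "jaw": 0.9},
    {"slide": [78, 215, -135], "dr": [0, 0, 0], "jaw": 0.9},
    {"slide": [78, 215, -135], "dr": [0, 0, 0], "jaw": 0.9},
    {"slide": [78, 215, -135], "dr": [0, 0, 0], "jaw": 0.9},
    {"slide": [78, 215, -135], "dr": [0, 0, 0], "jaw": 0.9}
  ]
}}

```text
t: 22.5
tool_pos: [0.4874, 0.0577, 0.4101]
orientation: [-3.141, -0.001, 0.0]
force: [0.6, 0.2, -1.0]
opening: 0.0238
gripper_force: 20.0
```

```bash
python3 - <<'E'
from h import *
im,d,p=look('w11'); print(read_state()['opening'])
X=wcloud(d,p).reshape(-1,3); X=X[np.hypot(X[:,0]-.487,X[:,1]-.057)<.03]
q=X[abs(X[:,2]-.1)<.004]; print('rim',circ(q),len(q))
for z in (.145,.16,.18,.2,.215):
    q=X[(abs(X[:,2]-z)<.005)]; print(z,len(q),circ(q) if len(q)>20 else '', np.percentile(q[:,0],98) if len(q) else '')
E
```

```text
t 22.5 tcp [0.4874 0.0577 0.4101] [-3.1413e+00 -8.0000e-04  5.0000e-04]
0.023611929290148333
rim (array([0.4875, 0.0569]), np.float64(0.0176), 313) 329
0.145 146 (array([0.488 , 0.0569]), np.float64(0.0117), 146) 0.4999285365681112
0.16 125 (array([0.4876, 0.057 ]), np.float64(0.0116), 125) 0.4993204182498199
0.18 164 (array([0.4876, 0.057 ]), np.float64(0.0117), 164) 0.4996223279528407
0.2 202 (array([0.4876, 0.0571]), np.float64(0.0117), 202) 0.4996227426376482
0.215 261 (array([0.4877, 0.0571]), np.float64(0.0117), 261) 0.4997230669761672
```

View pics/w11.png

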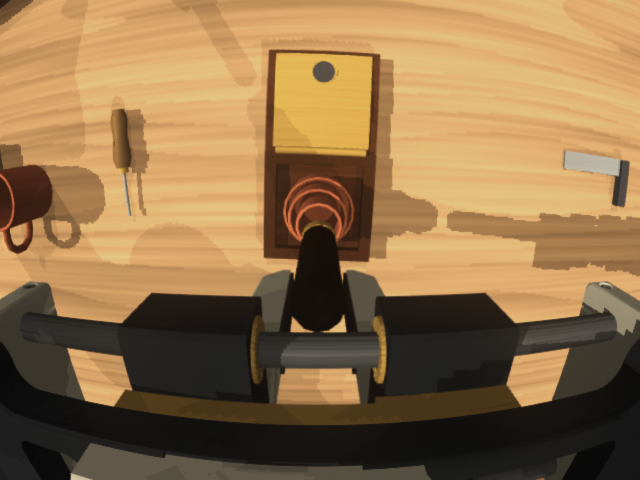

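The cap hangs straight at (318,230–320) over the nest axis. I'll lower it in.

Request:
{"fn": "servo_tool", "kwargs": {
  "increments": [
    {"slide": [0, 0, 20], "dr": [0, 0, 0], "jaw": 0.9},
    {"slide": [0, 0, 40], "dr": [0, 0, 0], "jaw": 0.9},
    {"slide": [0, 0, 60], "dr": [0, 0, 0], "jaw": 0.9},
    {"slide": [0, 0, 80], "dr": [0, 0, 0], "jaw": 0.9},
    {"slide": [0, 0, 97], "dr": [0, 0, 0], "jaw": 0.9},
    {"slide": [0, 0, 108], "dr": [0, 0, 0], "jaw": 0.9},
    {"slide": [0, 0, 115], "dr": [0, 0, 0], "jaw": 0.9},
    {"slide": [0, 0, 119], "dr": [0, 0, 0], "jaw": 0.9},
    {"slide": [0, 0, 119.5], "dr": [0, 0, 0], "jaw": 0.9},
    {"slide": [0, 0, 119.5], "dr": [0, 0, 0], "jaw": 0.9},
    {"slide": [0, 0, 119.5], "dr": [0, 0, 0], "jaw": 0.9}
  ]
}}

```text
t: 23.65
tool_pos: [0.488, 0.0569, 0.2916]
orientation: [-3.142, 0.0, -0.002]
force: [-0.1, -0.3, -1.1]
opening: 0.0235
gripper_force: 20.0
```

Request:
{"fn": "servo_tool", "kwargs": {
  "increments": [
    {"slide": [0, 0, 1], "dr": [0, 0, 0], "jaw": 0.9},
    {"slide": [0, 0, 1], "dr": [0, 0, 0], "jaw": 0.9},
    {"slide": [0, 0, 1], "dr": [0, 0, 0], "jaw": 0.65},
    {"slide": [0, 0, 1], "dr": [0, 0, 0], "jaw": 0.5},
    {"slide": [0, 0, 1], "dr": [0, 0, 0], "jaw": 0.3},
    {"slide": [0, 0, 1], "dr": [0, 0, 0], "jaw": 0.1},
    {"slide": [0, 0, 1], "dr": [0, 0, 0], "jaw": 0},
    {"slide": [0, 0, 1], "dr": [0, 0, 0], "jaw": 0},
    {"slide": [0, 0, -20], "dr": [0, 0, 0], "jaw": 0},
    {"slide": [0, 0, -60], "dr": [0, 0, 0], "jaw": 0},
    {"slide": [0, 0, -100], "dr": [0, 0, 0], "jaw": 0},
    {"slide": [0, 0, -130], "dr": [0, 0, 0], "jaw": 0},
    {"slide": [0, 0, -130], "dr": [0, 0, 0], "jaw": 0},
    {"slide": [0, 0, -130], "dr": [0, 0, 0], "jaw": 0},
    {"slide": [0, 0, -130], "dr": [0, 0, 0], "jaw": 0}
  ]
}}

```text
t: 25.15
tool_pos: [0.4873, 0.0569, 0.4191]
orientation: [3.142, -0.0, -0.004]
force: [0.6, 0.3, 0.5]
opening: 0.093
gripper_force: 0.0
```

```bash
python3 - <<'E'
from h import *
im,d,p=look('w12')
X=wcloud(d,p).reshape(-1,3); X=X[np.hypot(X[:,0]-.487,X[:,1]-.057)<.04]
print(np.percentile(X[X[:,2]<.2][:,2],99.5))
for z in (.071,.1,.115,.125):
    q=X[(abs(X[:,2]-z)<.004)]; print(z,len(q),circ(q) if len(q)>20 else '')
E
```

```text
t 25.15 tcp [0.4873 0.0569 0.4191] [ 3.1416e+00 -4.0000e-04 -3.8000e-03]
0.1358834298191436
0.071 478 (array([0.4873, 0.0581]), np.float64(0.0251), 372)
0.1 412 (array([0.4873, 0.0569]), np.float64(0.0176), 328)
0.115 44 (array([0.488, 0.056]), np.float64(0.012), 44)
0.125 107 (array([0.4886, 0.056 ]), np.float64(0.0114), 107)
```

View pics/w12.png

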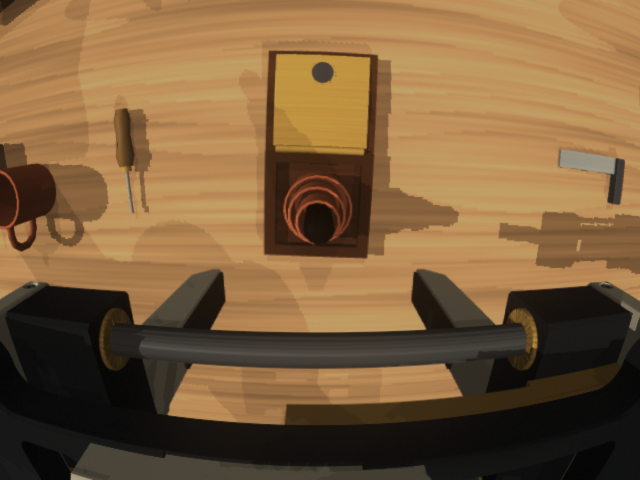

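The nest is complete: the cap (319,224) stands centred in the three rims with its top at 0.136 m, and the gripper is clear.

```bash
python3 -c "
from plant import close_job
print(close_job())"
```

```text
the job is handed in; nothing more can be done
None
```

The nest is complete and the job is handed in at about 25 s of the 106 s: by the wrist camera all four pieces stood upright and released, each within about 2 mm of centre, and I kept the arm clear of the mug, awl, square and hammer; the hand-in returned no verdict.

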